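# Stand the rinsed beaker on the tip-up drying peg

### The arm

A 6-joint arm with a two-finger parallel gripper is mounted at the origin on the work surface. World frame = base frame: x ahead of the robot, y to its left, z up, the work surface at z = 0. Lengths are in mm, angles in rad, forces in N, time in s.
With the tool pointing down it reaches from about 350 to 975 mm from the base axis. Payload 7.1 kg.
Tool frame: the origin (TCP) lies midway between the tips of the shut fingers; the grasp point (between the pads) lies 19 mm behind it; z points along the fingers, y is the line along which they close (so a half turn about z gives the same grasp; the last joint's range is limited). The gripper opens to 88 mm and grips with 3 to 60 N. Pads are 20 mm wide; open, the fingers measure 115 mm over their backs; the gripper's body (75 mm by 178 mm) begins 61 mm behind the grasp point.
Start: joints at [1.098, 0.423, 1.63, -0, 1.089, -0.019], TCP at [273.957, 561.74, 222.675] pointing down, gripper open.
Joint ranges: [-3, 3], [-0.9, 2.11], [0.09, 2.58], [-1.31, 4.45], [0.11, 2.69], [-2.54, 2.54]. Speed limits (rad/s): [2.39, 2.39, 3.01, 3.14, 3.14, 3.14].

### API

Orientations are given as a rotation vector (axis times angle).
In Python, from workcell import ctrl gives the robot as it stands.
- The arm moves only by the shell command python3 -m pendant 'ROWS'. ROWS is a JSON object of lists of equal length, an entry for each row: "grip": the opening, from -1 (shut) to 1 (fully open); "linear": the shift along the tool's x, y, z in mm, a list of three; "angular": the turn, a rotation vector about the tool's x, y, z in rad, a list of three. In form: {"grip": [grip, ...], "linear": [[tx, ty, tz], ...], "angular": [[ax, ay, az], ...]}. A call has 1 to 12 rows; each row shifts and turns the commanded pose from where the row before left it, along the tool's axes as they then stand; what a row does not reach is not made up. A row lasts 1/12 s, in which the tool goes at most 41.7 mm and 7.16 degrees, less where a joint would pass 70% of its speed; a pose out of reach is approached as far as the arm can. A call with a gripper value outside its range is refused whole. The fingers move at their own pace and stop on an object; the grip force is fixed at half the most. Time passes only in rows, so rows that do not move let the fingers close. It gives the time, the measured TCP pose, the force, the opening and the grip force at its end, in the units of the state.
- ctrl.get_obs(): the state, without advancing time (a new reading comes with each control period).
- ctrl.get_image(name): name is "scene" or "top" or "wrist"; returns the picture (420x560x3 uint8, red, green, blue); there is no depth.
- ctrl.camera_params(name): a dict with "vfov" (degrees; the focal length in pixels is half the picture's height over the tangent of half this angle, whatever the lens; pixels are square), "cx", "cy" (the principal point, pixels), "R" (3x3) and "t" (3): a world point X has camera coordinates R X + t; the wrist camera has in their place "T_tool_cam" (4x4, takes a point from camera to tool coordinates, whose origin is the TCP and whose axes are the flange's). Camera axes: x right, y down, z forward; pixel columns grow to the right and rows downward; lengths in mm; the calibration is good to about 2 mm. A picture is of the moment at which its call begins: read the wrist's pose just before it. camera_params takes no time and is no camera call.
- ctrl.close_job(): hands the job in; it is judged then, once.
The state is a dict: "t": time; "qpos": joint angles; "qvel": joint speeds; "joint_torque": joint torques, N m; "ee_pos": TCP position; "orientation": TCP orientation; "ft_force": force on the tool from outside, world axes, zero at the start; "moment": the same for the moment, N m; "width": finger opening in mm; "grasp_force": force on a finger pad.
Only numpy, scipy, OpenCV 4.12 (cv2) and the standard library are available. Lean on these libraries where they do the work, as an engineer would, in place of code of your own. Each camera call takes 0.05 s, during which the arm holds its last target. There are 200 camera calls.

### The job

Fold the blue drying peg on the stand all the way down until it lies level, slide the white beaker along the rails fully onto it, then swing the peg back up until it stands fully upright, with the beaker sitting mouth down on the peg's round flange. Leave the tube rack, the canister and the carton where they are.

Things in the scene. Friction and masses are not known exactly. Their poses are not given: they have to be found in the camera images.
- stand: Fixed drying stand: grey drip tray 130 mm (x) by 380 mm (y), 14 mm high, y -215 to +165 mm. Origin at bench height, under the middle of the rails in x; z up. Two steel rails, 8 mm thick, along y from -200 to +25 mm at x -16 and +16 mm, tops 34 mm above the bench. The peg's hinge runs along x between two blue cheeks (outer faces at x -45 and +45 mm, 44 mm high).
- tipper (a joint): Hinge of the tip-up peg, rad: 0 = peg lying level, pointing to the stand's -y above the rails; 1.571 = peg upright (hard stops at both). Stiff, stays where left, turns at 0.2 to 0.3 N m. Peg, flange and lever are one rigid piece. With y', z' from the hinge along the stand's y, z, a point at (y', z') at 0 goes to (y' cos q + z' sin q, z' cos q - y' sin q) at q.
- hinge (a point): Middle of the hinge line, which is parallel to the stand's x axis: at the stand's x 0, y +70 mm, z 30 mm.
- peg_seat (a point): Centre of the front face of the blue flange (disc of 64 mm diameter, 5 mm thick) at the root of the peg, on the peg's axis. With the peg lying it is at y' -30, z' +24.2 mm from the hinge line. Its own -y axis points along the peg from root to tip.
- peg_tip (a point): Tip of the blue tapered peg, on its axis: 75 mm from peg_seat. The peg is 36 mm in diameter at the root, 31 mm at 8 mm from the tip and 18 mm at the tip.
- lever_pad (a point): Centre of the orange pad (44 mm along the hinge, 40 mm along the lever, 10 mm thick) on the end of the steel lever, 125 mm from the hinge line (its end 145 mm). The lever is square to the peg: it points straight up from the hinge when the peg lies, and level to the stand's +y when the peg is upright.
- beaker: White plastic beaker, a straight cylinder, 50 mm outer diameter, 90 mm long, wall 3 mm, bottom 4 mm, about 60 g. Starts lying on the two rails, mouth towards the peg. Origin in the middle of its axis; its +y axis runs from bottom to mouth. On the rails its axis lies 54 mm above the bench, level with the axis of the lying peg.
- beaker_mouth (a point): Centre of the beaker's open rim.
- beaker_base (a point): Centre of the outside of the beaker's closed bottom.
- tube_rack: Bystander: blue rack of sample tubes, 70 x 170 mm, 94 mm high, 0.6 kg, long along its y. Origin at the centre of its underside.
- canister: Bystander: white round test-strip canister with a blue band, 50 mm in diameter, 100 mm high. Origin at the centre of its underside.
- carton: Bystander: cardboard carton 80 x 120 x 60 mm high. Origin at the centre of its underside.
Not all that is in view belongs to the job. What is shaped like the beaker but yellow is not meant.

How it is judged:
By the outcome, as a careful person would: the job done as asked, in the order asked, and still so for the second after the job is handed in, with the robot touching nothing.
It also fails if it takes over 58 s, if anything falls off the work surface, if the arm or the gripper's body presses on something with over 40 N, if the wrist force passes 120 N, or if a joint passes its speed limit or range.

## Working session

There is one attempt and no reset: what is moved stays moved. The work goes in short steps, Python scripts to look and compute and a shell command to move; the robot and the scene stay as the last step left them, time stands still between calls to the robot, and variables do not carry over. Pictures are saved under pics/ and viewed, at most 10 in all, crops included, and the job is handed in when it is done.

```bash
mkdir -p pics; ls
python3 - <<'E'
from workcell import ctrl
import cv2,json
for n in("scene","top"):
    im=ctrl.get_image(n); cv2.imwrite(f"pics/{n}0.png",im[:,:,::-1])
    p=ctrl.camera_params(n); print(n,{k:(v.tolist() if hasattr(v,'tolist') else v) for k,v in p.items()})
print({k:(v.tolist() if hasattr(v,'tolist') else v) for k,v in ctrl.camera_params("wrist").items()})
print(ctrl.get_obs())
a=cv2.imread("pics/scene0.png");b=cv2.imread("pics/top0.png")
E
```

```text
pics
scene {'vfov': 48.36446813163342, 'cx': 274.57076324875777, 'cy': 219.2347931100274, 'R': [[-0.7047797876012138, 0.7090843814352857, 0.022017969782116276], [0.40767406336952877, 0.430208935175714, -0.8054328837033883], [-0.5805922054631505, -0.5586766614952843, -0.5922778730088759]], 't': [398.558652140983, -107.40873719086525, 1460.3550208956015]}
top {'vfov': 44.43615458086436, 'cx': 279.57286717968634, 'cy': 221.14206941356105, 'R': [[-0.012006904076250836, -0.9999087881204648, -0.006184633697049359], [-0.9875182129537936, 0.012829079744040732, -0.15698150782008305], [0.15704653240058963, 0.0042225765101430125, -0.9875821770913883]], 't': [-48.25288040061352, 532.1634872560329, 1066.4400094789958]}
{'vfov': 61.01593925578967, 'cx': 279.01385801431627, 'cy': 211.22693368456763, 'T_tool_cam': [[0.0005918283903345732, -0.9645815599572113, -0.26378412372557064, 71.53776454866009], [0.9999998215103378, 0.0005492454780766026, 0.00023517800760850855, -0.4770798156925604], [-8.196613230198935e-05, -0.26378421582785355, 0.9645817128484429, -162.06595256461964], [0.0, 0.0, 0.0, 1.0]]}
{'t': 0.1, 'qpos': array([ 1.09801172e+00,  4.23753008e-01,  1.63056613e+00,  1.36825022e-05,
        1.08855892e+00, -1.89853969e-02]), 'qvel': array([ 0.00050802,  0.00017552, -0.00158213,  0.0015244 , -0.00033631,
        0.00091505]), 'joint_torque': array([-1.79251952e-04, -5.45623362e+01, -2.74322981e+01,  6.46311510e-02,
        1.88935047e-02, -2.97158181e-05]), 'ee_pos': array([273.74354023, 561.34620811, 222.00518176]), 'orientation': array([-7.06661956e-01, -3.06074988e+00,  1.95354044e-03]), 'ft_force': array([-0.09541686,  0.57577239,  0.76181746]), 'moment': array([ 0.01190909, -0.01909603,  0.00292646]), 'grasp_force': 0.0, 'width': 87.88260893825581}
```

View pics/scene0.png

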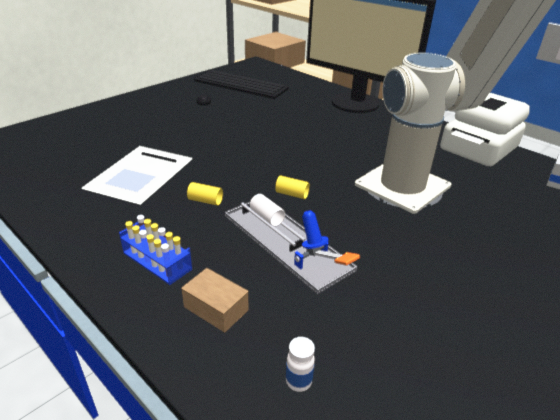

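View pics/top0.png

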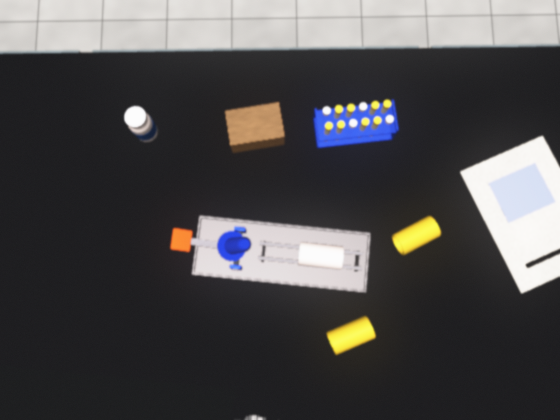

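The scene view shows the stand (about 290,243), with the white beaker on its rails (267,209), the blue peg raised (313,228) and the orange pad (347,259). In the top view the tray spans (193..370, 216..292), the beaker is at (321,256), the pad at (181,240), and the stand's +y points left (world +y).

Candidates for the beaker in the top view: white cylinder on the rails (321,256), yellow cylinders (417,235) and (351,335), and the white canister (138,118). Only the one at (321,256) is white, lies on the rails and has its mouth to the peg. I'll confirm it in a crop.

```bash
cat > h.py <<'E'
import numpy as np,cv2
from workcell import ctrl
from scipy.spatial.transform import Rotation as Ro
def cam(n):
    p=ctrl.camera_params(n); f=210/np.tan(np.radians(p['vfov'])/2)
    K=np.array([[f,0,p['cx']],[0,f,p['cy']],[0,0,1]])
    if n=='wrist':
        o=ctrl.get_obs(); T=np.eye(4);T[:3,:3]=Ro.from_rotvec(o['orientation']).as_matrix();T[:3,3]=o['ee_pos']
        M=T@np.array(p['T_tool_cam']); R=M[:3,:3].T; t=-R@M[:3,3]
    else: R,t=np.array(p['R']),np.array(p['t'])
    return K,R,t
def ray(c,uv):
    K,R,t=c; d=R.T@np.linalg.solve(K,[uv[0],uv[1],1.]); return -R.T@t,d/np.linalg.norm(d)
def plane(c,uv,z):
    o,d=ray(c,uv); return o+d*(z-o[2])/d[2]
def tri(rs):
    A=sum(np.eye(3)-np.outer(d,d) for o,d in rs); b=sum((np.eye(3)-np.outer(d,d))@o for o,d in rs); return np.linalg.solve(A,b)
def proj(c,X):
    K,R,t=c; u=K@(R@np.asarray(X,float)+t); return u[:2]/u[2]
def big(m):
    cs=cv2.findContours(m.astype(np.uint8),0,2)[0]; return max(cs,key=cv2.contourArea)
def cen(c):
    m=cv2.moments(c); return m['m10']/m['m00'],m['m01']/m['m00']
E
python3 - <<'E'
from h import *
im={n:cv2.imread(f'pics/{n}0.png') for n in('top','scene')}
ct,cs=cam('top'),cam('scene')
hs={n:cv2.cvtColor(i,cv2.COLOR_BGR2HSV) for n,i in im.items()}
h=hs['top']; v=h[...,2].astype(int)
m=((v>60)); m[:205]=0;m[300:]=0;m[:,:160]=0;m[:,378:]=0
# tray: gray
g=m&(h[...,1]<60); g=cv2.morphologyEx(g.astype(np.uint8),cv2.MORPH_OPEN,np.ones((13,13)))if 0 else g
g=cv2.morphologyEx(cv2.morphologyEx(g.astype(np.uint8),cv2.MORPH_CLOSE,np.ones((7,7))),cv2.MORPH_OPEN,np.ones((25,25)))
c=big(g); P=np.array([plane(ct,p[0],14.)[:2] for p in c],np.float32)
r=cv2.minAreaRect(P); print('tray',r); 
box=cv2.boxPoints(r); e=[box[1]-box[0],box[2]-box[1]]; e=max(e,key=np.linalg.norm); e=e/np.linalg.norm(e); e=e if e[1]>0 else -e
org=np.array(r[0])+25*e; ex=np.array([e[1],-e[0]]); print('yaw',np.arctan2(-e[0],e[1]),'org',org,'ex',ex)
w=(v>200)&(h[...,1]<40);w[:235]=0;w[275:]=0;w[:,:290]=0;w[:,350:]=0
c=big(w); rr=cv2.minAreaRect(c);print('beaker px',rr)
bc=plane(ct,rr[0],66.)[:2]-org; print('beaker stand xy',bc@ex,bc@e)
for n in hs:
    hh=hs[n]
    o=(hh[...,0]<14)&(hh[...,1]>190)&(hh[...,2]>130); c=big(o); print(n,'pad',cen(c),cv2.contourArea(c)); 
    if n=='top': pt=ray(ct,cen(c))
    else: ps=ray(cs,cen(c))
X=tri([pt,ps]); d=X[:2]-org; print('pad',X,'stand',d@ex,d@e)
print('q from pad', 'angle below/above level', np.degrees(np.arctan2(X[2]-30,d@e-70)))
a=cv2.resize(im['top'][205:300,165:435],None,fx=2.9,fy=2.9,interpolation=2)
b=cv2.resize(im['scene'][170:300,180:370],None,fx=2.3,fy=2.3,interpolation=2)
o=np.zeros((a.shape[0]+b.shape[0],800,3),np.uint8); o[:a.shape[0],:a.shape[1]]=a; o[a.shape[0]:,:b.shape[1]]=b
cv2.imwrite('pics/crop.png',o[:600])
E
```

```text
tray ((458.6065368652344, -112.61408996582031), (275.9341125488281, 138.11965942382812), 83.29808807373047)
yaw -0.116970524 org [461.52413607 -87.78492165] ex [ 0.99316674 -0.11670397]
beaker px ((319.5, 254.5), (39.0, 59.0), 90.0)
beaker stand xy 0.46427990177710665 -49.92918870462082
top pad (180.40824468085106, 239.4029255319149) 376.0
scene pad (339.9166666666667, 261.1944444444444) 6.0
pad [494.85827254 144.85423324  77.54160306] stand 5.9564423435896785 234.9396982828134
q from pad angle below/above level 16.07890007687256
```

View pics/crop.png

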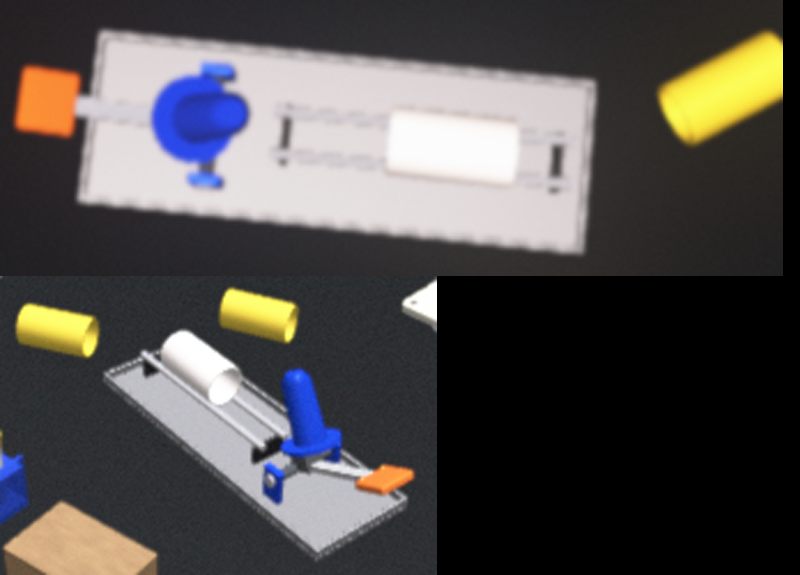

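The crop confirms it: the white cylinder at top (321,256) lies on the rails with its open mouth towards the blue peg. The peg leans short of upright, and the tray mask was clipped, so I'll redo the fit from the tray's outline.

```bash
cat > m.py <<'E'
from h import *
im={n:cv2.imread(f'pics/{n}0.png') for n in('top','scene')}
ct,cs=cam('top'),cam('scene')
hs={n:cv2.cvtColor(i,cv2.COLOR_BGR2HSV) for n,i in im.items()}
h=hs['top']; v=h[...,2].astype(int)
m=(v>70)&(h[...,1]<90); m[:205]=0;m[302:]=0;m[:,:160]=0;m[:,378:]=0
m=cv2.morphologyEx(cv2.morphologyEx(m.astype(np.uint8),cv2.MORPH_CLOSE,np.ones((25,25))),cv2.MORPH_OPEN,np.ones((25,25)))
c=cv2.convexHull(big(m)); P=np.array([plane(ct,p[0],14.)[:2] for p in c],np.float32)
r=cv2.minAreaRect(P); print('tray',r)
box=cv2.boxPoints(r); e=[box[1]-box[0],box[2]-box[1]]; e=max(e,key=np.linalg.norm); e=e/np.linalg.norm(e); e=e if e[1]>0 else -e
org=np.array(r[0])+25*e; ex=np.array([e[1],-e[0]]); print('yaw',np.arctan2(-e[0],e[1]),'org',org)
# scene orange
hh=hs['scene']; o=((hh[...,0]<14)&(hh[...,1]>150)&(hh[...,2]>100)); o[:250]=0;o[270:]=0;o[:,:330]=0;o[:,365:]=0
ps=cen(cv2.convexHull(np.argwhere(o)[:,::-1].astype(np.int32)))
o=((h[...,0]<14)&(h[...,1]>150)&(v>100)); o[:,205:]=0; pt=cen(big(o)); print(ps,pt)
X=tri([ray(ct,pt),ray(cs,ps)]); d=X[:2]-org; print('pad',X,'stand',d@ex,d@e,X[2],'elev deg',np.degrees(np.arctan2(X[2]-30,d@e-70)),np.hypot(X[2]-30,d@e-70))
w=(v>240)&(h[...,1]<40);w[:225]=0;w[280:]=0;w[:,:280]=0;w[:,355:]=0
rr=cv2.minAreaRect(big(w));print('beaker px',rr)
bc=plane(ct,(321.6,255.7),54.)[:2]-org; print('beaker stand xy',bc@ex,bc@e, 'mask',[(plane(ct,rr[0],54.)[:2]-org)@k for k in(ex,e)])
for n,p in(('top',(321.6,255.7)),): pass
# checks: projections
def W(x,y,z): return np.r_[org+ex*x+e*y,z]
for nm,c in(('top',ct),('scene',cs)):
    print(nm,[proj(c,W(*p)).round(1).tolist() for p in((-65,-215,14),(65,-215,14),(65,165,14),(-65,165,14),(-16,-200,34),(0,70,30))])
E
python3 m.py
```

```text
tray ((465.8353271484375, -53.27607727050781), (392.7923278808594, 135.9790802001953), 83.36990356445312)
yaw -0.11571708 org [468.72180223 -28.44327164]
(347.4784110535406, 257.9032815198618) (180.64721586575132, 239.42448512585813)
pad [488.65842832 149.32311357  86.8172899 ] stand -0.7214348173084488 178.8793891893734 86.8172898988648 elev deg 27.557217468047117 122.81256377790785
beaker px ((320.66925048828125, 255.14617919921875), (44.03233337402344, 18.977313995361328), 7.125016689300537)
beaker stand xy -0.766009430955485 -115.07823058752055 mask [np.float64(0.19723855839102633), np.float64(-113.02079803880689)]
top [[363.6, 291.6], [368.2, 232.3], [197.1, 214.9], [189.4, 273.4], [359.8, 267.7], [235.5, 247.6]]
scene [[262.6, 197.0], [225.4, 212.5], [318.8, 290.5], [358.4, 267.1], [252.1, 199.2], [312.3, 252.2]]
```

```bash
cat > f.py <<'E'
from h import *
from scipy.optimize import least_squares
C=[(-65,-215,14),(65,-215,14),(65,165,14),(-65,165,14)]
ob=[('top',(366,292.2),0),('top',(370.5,232.6),1),('top',(200.5,215.7),2),('top',(192.6,274),3),('scene',(225.2,213.5),1),('scene',(317.4,292.6),2),('scene',(357.4,266.5),3)]
cs={n:cam(n) for n in('top','scene')}
def W(p,X): c,s=np.cos(p[2]),np.sin(p[2]); return np.array([p[0]+c*X[0]-s*X[1],p[1]+s*X[0]+c*X[1],X[2]])
def F(p): return np.concatenate([proj(cs[n],W(p,C[k]))-uv for n,uv,k in ob])
r=least_squares(F,[468,-33,-.116],x_scale=[1,1,.01]); print(r.x,r.fun.round(1))
p=r.x
def S(X): d=np.array(X)-[p[0],p[1],0]; c,s=np.cos(p[2]),np.sin(p[2]); return np.array([c*d[0]+s*d[1],-s*d[0]+c*d[1],d[2]]).round(1)
print('beaker',S(plane(cs['top'],(321.6,255.7),54.)),'pad',S([488.66,149.3,86.8]),'tcp',S(ctrl.get_obs()['ee_pos']))
E
python3 f.py; python3 -m pendant '{"grip":[-1,-1,-1,-1,-1,-1,-1,-1,-1,-1],"linear":[[0,0,0],[0,0,0],[0,0,0],[0,0,0],[0,0,0],[0,0,0],[0,0,0],[0,0,0],[0,0,0],[0,0,0]],"angular":[[0,0,0.123],[0,0,0.123],[0,0,0.123],[0,0,0.123],[0,0,0.123],[0,0,0.123],[0,0,0.123],[0,0,0.123],[0,0,0.123],[0,0,0.123]]}'
```

```text
[ 4.68329822e+02 -3.29619090e+01 -1.16284083e-01] [-0.3 -0.4 -0.2 -0.1 -1.4 -0.7 -1.1 -0.5 -0.8 -1.8 -0.  -3.2 -0.4 -0.3]
beaker [  -0.8 -110.5   54. ] pad [ -1.  183.4  86.8] tcp [-262.2  567.7  222. ]
t: 0.93
ee_pos: [273.8, 561.4, 222.2]
orientation: [2.349, 2.085, -0.001]
ft_force: [0.7, 0.5, -0.4]
width: 24.4
grasp_force: 0.0
```

```bash
python3 -m pendant '{"grip":[-1,-1,-1,-1,-1,-1,-1,-1],"linear":[[-35.5,16.4,-5],[-35.5,16.4,-5],[-35.5,16.4,-5],[-35.5,16.4,-5],[-35.5,16.4,-5],[-35.5,16.4,-5],[-35.5,16.4,-5],[-35.5,16.4,-5]],"angular":[[0,0,0],[0,0,0],[0,0,0],[0,0,0],[0,0,0],[0,0,0],[0,0,0],[0,0,0]]}'
python3 -m pendant '{"grip":[-1,-1,-1,-1,-1,-1,-1,-1,-1,-1],"linear":[[-35.5,16.4,-5],[-35.5,16.4,-5],[-35.5,16.4,-5],[-35.5,16.4,-5],[-35.5,16.4,-5],[-35.5,16.4,-5],[-35.5,16.4,-5],[-35.5,16.4,-5],[0,0,0],[0,0,0]],"angular":[[0,0,0],[0,0,0],[0,0,0],[0,0,0],[0,0,0],[0,0,0],[0,0,0],[0,0,0],[0,0,0],[0,0,0]]}'
python3 - <<'E'
from h import *
c=cam('wrist'); im=ctrl.get_image('wrist'); cv2.imwrite('pics/w1.png',im[:,:,::-1])
np.save('w1.npy',np.hstack([c[0],c[1],c[2][:,None]])); print(ctrl.get_obs()['qpos'].round(2))
E
sed -i '$a print([proj(cam("wrist"),W(p,X)).round(1).tolist() for X in C+[(0,70,30),(-45,70,44),(45,70,44),(-16,-200,34),(16,25,34)]]); o=ctrl.get_obs(); print("tcp",S(o["ee_pos"]),"yaw",np.arctan2(*Ro.from_rotvec(o["orientation"]).as_matrix()[[1,0],1]), "force",o["ft_force"].round(1),"t",o["t"])' f.py; python3 f.py
```

```text
t: 1.6
ee_pos: [372.2, 262.9, 262.8]
orientation: [2.343, 2.093, -0.0]
ft_force: [0.0, 0.3, 0.6]
width: 0.4
grasp_force: 0.0
t: 2.43
ee_pos: [470.8, -33.9, 302.5]
orientation: [-2.347, -2.087, 0.0]
ft_force: [-0.3, -0.1, 0.3]
width: 0.5
grasp_force: 0.0
[-0.09  0.1   1.87  0.    1.17  0.02]
[ 4.68329822e+02 -3.29619090e+01 -1.16284083e-01] [-0.3 -0.4 -0.2 -0.1 -1.4 -0.7 -1.1 -0.5 -0.8 -1.8 -0.  -3.2 -0.4 -0.3]
beaker [  -0.8 -110.5   54. ] pad [ -1.  183.4  86.8] tcp [  1.8   0.5 302.2]
[[232.0, 321.7], [322.9, 321.8], [334.1, 30.1], [221.1, 29.9], [277.5, 115.6], [237.9, 115.6], [317.0, 115.7], [265.7, 320.3], [290.8, 154.5]]
tcp [  1.8   0.5 302.2] yaw -0.1151664451620357 force [-0.6  0.8  0.2] t 2.4833
```

View pics/w1.png

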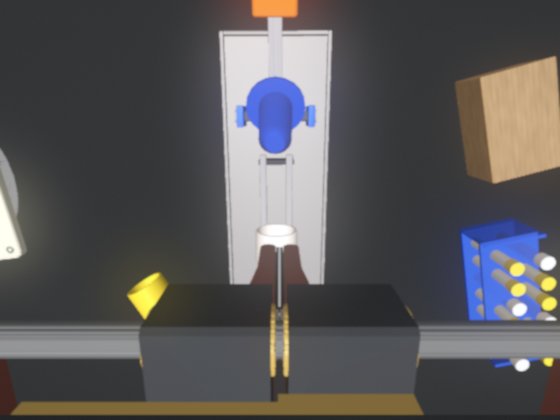

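The wrist view shows the tray's far corners at (221,31) and (331,31) and the cheeks at (241,116) and (311,116). This fits my stand pose to about 1.5 mm in x. The peg tip is at (276,140) and the beaker mouth at (277,232), facing the peg.

Next I go behind the peg and fold it down along its arc.

```bash
python3 -m pendant '{"grip":[-1,-1,-1,-1,-1,-1,-1,-1,-1,-1],"linear":[[36.5,-1,0],[36.5,-1,0],[36.5,-1,0],[0,0,35],[0,0,35],[0,0,35],[0,0,35],[0,0,36],[0,0,0],[0,0,0]],"angular":[[0,0,0],[0,0,0],[0,0,0],[0,0,0],[0,0,0],[0,0,0],[0,0,0],[0,0,0],[0,0,0],[0,0,0]]}' && python3 f.py | tail -1
python3 -m pendant '{"grip":[-1,-1,-1,-1,-1,-1,-1,-1,-1,-1],"linear":[[-11,0,0],[-11,0,0],[-12,0,0],[-6,0,0],[-7,0,1],[-8,0,2],[-8,0,2],[-7,0,3],[-8,0,4],[0,0,0]],"angular":[[0,0,0],[0,0,0],[0,0,0],[0,0,0],[0,0,0],[0,0,0],[0,0,0],[0,0,0],[0,0,0],[0,0,0]]}' && python3 f.py | tail -1
```

```text
t: 3.32
ee_pos: [477.8, 78.0, 125.5]
orientation: [-2.339, -2.093, 0.007]
ft_force: [-0.1, 0.2, -0.2]
width: 0.9
grasp_force: 0.0
tcp [ -3.4 111.3 125.5] yaw -0.11101568572549408 force [-0.1  0.2 -0.2] t 3.3167
t: 4.15
ee_pos: [470.6, -1.9, 113.9]
orientation: [-2.344, -2.091, 0.002]
ft_force: [-0.5, -0.0, 0.2]
width: 0.8
grasp_force: 0.2
tcp [ -1.3  31.1 113.9] yaw -0.11394708376528437 force [-0.5 -0.   0.2] t 4.15
```

```bash
python3 -m pendant '{"grip":[-1,-1,-1,-1,-1,-1,-1,-1,-1,-1],"linear":[[-7,0,5],[-7,0,5],[-6,0,6],[-6,0,6],[-5,0,7],[-5,0,7],[-2,0,3],[-2,0,3],[0,0,2],[0,0,0]],"angular":[[0,0,0],[0,0,0],[0,0,0],[0,0,0],[0,0,0],[0,0,0],[0,0,0],[0,0,0],[0,0,0],[0,0,0]]}' && python3 f.py | tail -1
```

```text
t: 4.98
ee_pos: [466.5, -40.7, 70.7]
orientation: [-2.343, -2.093, 0.001]
ft_force: [-1.4, -3.4, 6.4]
width: 0.5
grasp_force: 3.5
tcp [-0.9 -7.9 70.7] yaw -0.11267524675761474 force [-1.4 -3.4  6.4] t 4.9833
```

```bash
python3 -m pendant '{"grip":[-1,-1,-1,-1],"linear":[[0,0,1],[0,0,1],[0,0,1],[0,0,0]],"angular":[[0,0,0],[0,0,0],[0,0,0],[0,0,0]]}' && python3 f.py | tail -1
```

```text
t: 5.32
ee_pos: [466.6, -40.8, 69.9]
orientation: [2.342, 2.093, -0.001]
ft_force: [-11.3, -3.9, 38.7]
width: 0.2
grasp_force: 18.9
tcp [-0.8 -7.9 69.9] yaw -0.11218865937276988 force [-11.3  -3.9  38.7] t 5.3167
```

```bash
python3 -m pendant '{"grip":[-1,-1,-1,-1,-1,-1,-1,-1,-1,-1,-1],"linear":[[0,0,-28],[0,0,-30],[-36,0,0],[-36,0,0],[-36,0,0],[-36,0,0],[-36,0,0],[0,0,27],[0,0,27],[0,0,26],[0,0,0]],"angular":[[0,0,0],[0,0,0],[0,0,0],[0,0,0],[0,0,0],[0,0,0],[0,0,0],[0,0,0],[0,0,0],[0,0,0],[0,0,0]]}' && python3 f.py | tail -1
python3 - <<'E'
from h import *
a=[ctrl.get_image(n)[:,:,::-1] for n in('scene','top')]
a=[cv2.resize(a[0][150:300,190:370],None,fx=3.3,fy=3.3),cv2.resize(a[1][200:310,160:400],None,fx=2.475,fy=2.475)]
o=np.zeros((600,600,3),np.uint8); o[:327,:594]=a[0][:327] if a[0].shape[1]==594 else 0
o[327:599,:594]=a[1][:272,:594]; cv2.imwrite('pics/a.png',o)
E
```

```text
t: 6.23
ee_pos: [443.4, -217.8, 41.8]
orientation: [-2.339, -2.087, 0.004]
ft_force: [-0.5, 0.5, -0.5]
width: 0.5
grasp_force: 0.0
tcp [  -3.3 -186.5   41.8] yaw -0.11352879398544097 force [-0.5  0.5 -0.5] t 6.2333
```

View pics/a.png

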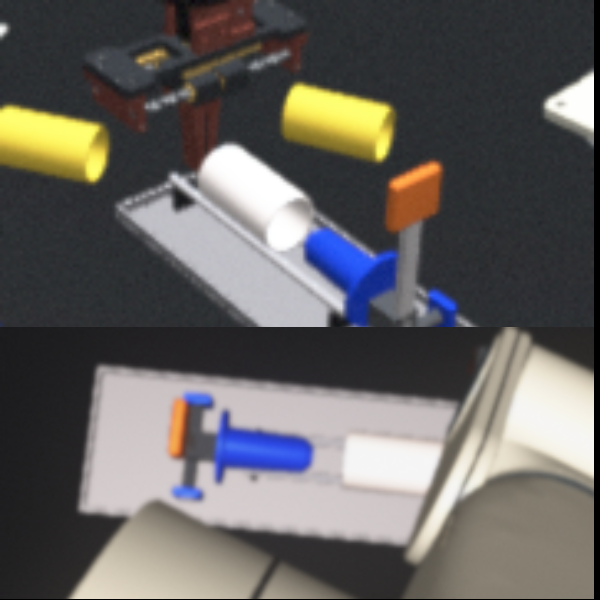

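The picture shows the peg lying level with the lever upright (415,210), and the white beaker (255,195) in line with it. The closed fingers are behind the beaker's base. Now I push along +y.

```bash
python3 -m pendant '{"grip":[-1,-1,-1,-1,-1,-1,-1,-1,-1,-1,-1,-1],"linear":[[8,1,0],[6,0,0],[6,0,0],[6,0,0],[8,0,0],[8,0,0],[8,0,0],[8,0,0],[8,0,0],[8,0,0],[8,0,0],[0,0,0]],"angular":[[0,0,0],[0,0,0],[0,0,0],[0,0,0],[0,0,0],[0,0,0],[0,0,0],[0,0,0],[0,0,0],[0,0,0],[0,0,0],[0,0,0]]}' && python3 f.py | tail -1
python3 - <<'E'
from h import *
a=[ctrl.get_image(n)[:,:,::-1] for n in('scene','top')]
a=[cv2.resize(a[0][150:300,190:370],None,fx=3.3,fy=3.3),cv2.resize(a[1][200:310,160:400],None,fx=2.475,fy=2.475)]
o=np.zeros((600,600,3),np.uint8); o[:327,:594]=a[0][100:427]
o[327:599,:594]=a[1][:272,:594]; cv2.imwrite('pics/b.png',o)
E
```

```text
t: 7.33
ee_pos: [456.5, -136.4, 45.6]
orientation: [-2.342, -2.093, 0.0]
ft_force: [0.1, -0.9, 0.7]
width: 0.4
grasp_force: 0.0
tcp [   0.3 -104.2   45.6] yaw -0.11198143590692118 force [ 0.1 -0.9  0.7] t 7.3333
```

View pics/b.png

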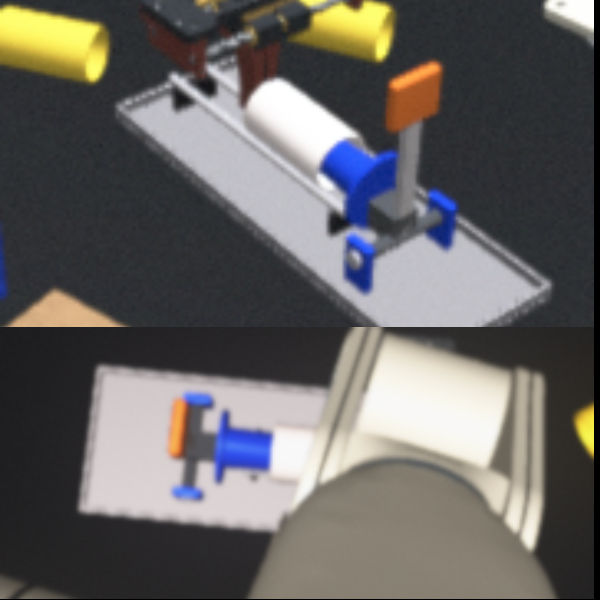

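The beaker has gone over the peg tip in line: its mouth is at (275,452) in the lower half and the flange at (222,447). I keep pushing, about 44 mm more, and slow down at the end.

```bash
python3 -m pendant '{"grip":[-1,-1,-1,-1,-1,-1,-1,-1,-1,-1],"linear":[[7,0,0],[7,0,0],[7,0,0],[7,0,0],[5,0,0],[3,0,0],[2,0,0],[2,0,0],[0,0,0],[0,0,0]],"angular":[[0,0,0],[0,0,0],[0,0,0],[0,0,0],[0,0,0],[0,0,0],[0,0,0],[0,0,0],[0,0,0],[0,0,0]]}' && python3 f.py | tail -1
python3 -m pendant '{"grip":[-1,-1,-1,-1],"linear":[[1.5,0,0],[1.5,0,0],[1,0,0],[0,0,0]],"angular":[[0,0,0],[0,0,0],[0,0,0],[0,0,0]]}' && python3 f.py | tail -1
```

```text
t: 8.27
ee_pos: [461.2, -98.1, 45.7]
orientation: [2.343, 2.092, 0.0]
ft_force: [-0.3, 0.1, 0.2]
width: 0.7
grasp_force: 0.0
tcp [  0.5 -65.5  45.7] yaw -0.11299784696251035 force [-0.3  0.1  0.2] t 8.2667
t: 8.6
ee_pos: [461.5, -94.6, 45.7]
orientation: [2.342, 2.093, -0.001]
ft_force: [-1.0, -5.5, 0.6]
width: 0.3
grasp_force: 2.5
tcp [  0.4 -62.   45.7] yaw -0.11241357167181751 force [-1.  -5.5  0.6] t 8.6
```

```bash
python3 -m pendant '{"grip":[-1,-1,-1,-1],"linear":[[1,0,0],[1,0,0],[0,0,0],[0,0,0]],"angular":[[0,0,0],[0,0,0],[0,0,0],[0,0,0]]}' && python3 f.py | tail -1
python3 - <<'E'
from h import *
a=[ctrl.get_image(n)[:,:,::-1] for n in('scene','top')]
a=[cv2.resize(a[0][150:300,190:370],None,fx=3.3,fy=3.3),cv2.resize(a[1][200:310,160:400],None,fx=2.475,fy=2.475)]
o=np.zeros((600,600,3),np.uint8); o[:327,:594]=a[0][100:427]
o[327:599,:594]=a[1][:272,:594]; cv2.imwrite('pics/c.png',o)
E
```

```text
t: 8.93
ee_pos: [461.6, -94.3, 45.9]
orientation: [2.34, 2.093, -0.003]
ft_force: [-4.5, -18.3, 2.0]
width: 0.4
grasp_force: 9.5
tcp [  0.5 -61.7  45.9] yaw -0.11158750170768866 force [ -4.5 -18.3   2. ] t 8.9333
```

View pics/c.png

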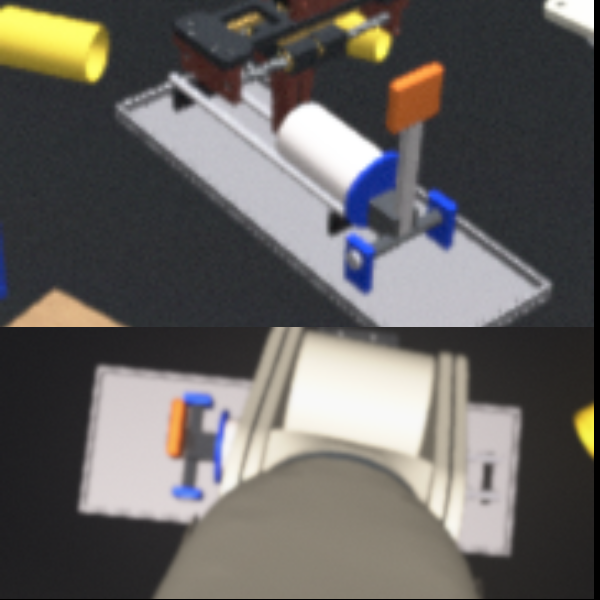

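The beaker is seated: no blue peg shows between its mouth (375,180) and the flange, and the force rose sharply at contact. I retreat, rise, and come up to the lever from the beaker side.

```bash
python3 -m pendant '{"grip":[-1,-1,-1,-1,-1,-1,-1,-1,-1,-1],"linear":[[-8,0,0],[-6,0,0],[0,0,-35],[0,0,-37],[0,0,-37],[33,-0.5,0],[33,-0.5,0],[33,-0.5,0],[0,0,0],[0,0,0]],"angular":[[0,0,0],[0,0,0],[0,0,0],[0,0,0],[0,0,0],[0,0,0],[0,0,0],[0,0,0],[0,0,0],[0,0,0]]}' && python3 f.py | tail -1
```

```text
t: 9.87
ee_pos: [469.9, -6.3, 154.7]
orientation: [-2.34, -2.096, -0.0]
ft_force: [-0.3, 0.3, -0.0]
width: 0.5
grasp_force: 0.0
tcp [ -1.5  26.7 154.7] yaw -0.10986689689304178 force [-0.3  0.3 -0. ] t 9.8667
```

```bash
python3 -m pendant '{"grip":[-1,-1,-1,-1,-1,-1,-1,-1,-1,-1,-1],"linear":[[14,0,0],[14,0,0],[11,0,0.5],[11,0,0.5],[10.5,0,2.5],[10.5,0,2.5],[10,0,4],[10,0,4],[9,0,6],[9,0,6],[0,0,0]],"angular":[[0,0,0],[0,0,0],[0,0,0],[0,0,0],[0,0,0],[0,0,0],[0,0,0],[0,0,0],[0,0,0],[0,0,0],[0,0,0]]}' && python3 f.py | tail -1
python3 - <<'E'
from h import *
a=[ctrl.get_image(n)[:,:,::-1] for n in('scene',)]
cv2.imwrite('pics/d.png',cv2.resize(a[0][150:300,190:390],None,fx=3,fy=3))
E
```

```text
t: 10.78
ee_pos: [481.9, 102.3, 127.4]
orientation: [-2.341, -2.093, 0.001]
ft_force: [-0.3, 0.2, -0.1]
width: 0.5
grasp_force: 0.0
tcp [ -2.3 135.9 127.4] yaw -0.11185965713837219 force [-0.3  0.2 -0.1] t 10.7833
```

View pics/d.png

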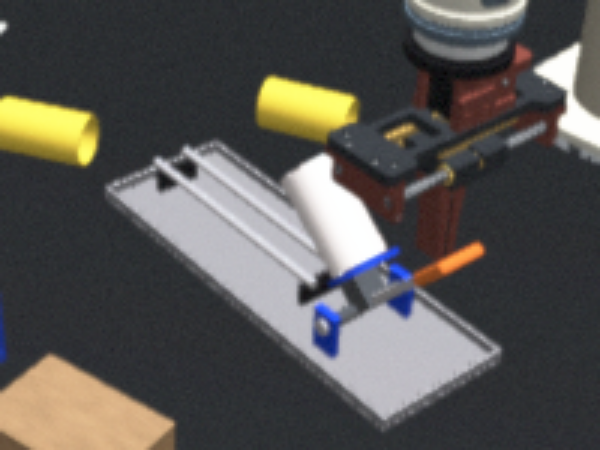

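The peg with the beaker (335,215) is rising; the lever is at (430,275) with the fingers on its pad. I continue along the arc.

```bash
python3 -m pendant '{"grip":[-1,-1,-1,-1,-1,-1,-1,-1,-1,-1,-1],"linear":[[8,0,7],[8,0,7],[7,0,8],[6.5,0,9],[5,0,9.5],[5,0,9.5],[3.5,0,10],[3,0,10],[2,0,9],[1,0,9],[0,0,0]],"angular":[[0,0,0],[0,0,0],[0,0,0],[0,0,0],[0,0,0],[0,0,0],[0,0,0],[0,0,0],[0,0,0],[0,0,0],[0,0,0]]}' && python3 f.py | tail -1
```

```text
t: 11.75
ee_pos: [486.7, 149.4, 38.8]
orientation: [-2.342, -2.092, 0.004]
ft_force: [-0.2, 0.2, 0.2]
width: 0.5
grasp_force: 0.0
tcp [ -2.9 183.3  38.8] yaw -0.11297419763629242 force [-0.2  0.2  0.2] t 11.75
```

```bash
python3 -m pendant '{"grip":[-1,-1,-1,-1,-1],"linear":[[0,0,1.5],[0,0,1.5],[0,0,1],[0,0,0],[0,0,0]],"angular":[[0,0,0],[0,0,0],[0,0,0],[0,0,0],[0,0,0]]}' && python3 f.py | tail -1
python3 -m pendant '{"grip":[-1,-1,-1,-1],"linear":[[0,0,1],[0,0,1],[0,0,0],[0,0,0]],"angular":[[0,0,0],[0,0,0],[0,0,0],[0,0,0]]}' && python3 f.py | tail -1
```

```text
t: 12.17
ee_pos: [488.0, 149.5, 37.0]
orientation: [2.343, 2.092, 0.001]
ft_force: [0.9, -0.3, 0.7]
width: 0.6
grasp_force: 0.0
tcp [ -1.6 183.5  37. ] yaw -0.11313171059571502 force [ 0.9 -0.3  0.7] t 12.1667
t: 12.5
ee_pos: [488.1, 149.6, 35.2]
orientation: [2.343, 2.092, 0.001]
ft_force: [-1.1, 0.5, 5.1]
width: 0.6
grasp_force: 3.1
tcp [ -1.6 183.6  35.2] yaw -0.11305877421468634 force [-1.1  0.5  5.1] t 12.5
```

```bash
python3 -m pendant '{"grip":[-1,-1,-1,-1],"linear":[[0,0,1],[0,0,1],[0,0,0],[0,0,0]],"angular":[[0,0,0],[0,0,0],[0,0,0],[0,0,0]]}' && python3 f.py | tail -1
```

```text
t: 12.83
ee_pos: [488.2, 149.6, 34.7]
orientation: [2.343, 2.092, 0.002]
ft_force: [-6.7, -1.8, 27.5]
width: 0.0
grasp_force: 13.4
tcp [ -1.4 183.6  34.7] yaw -0.11298388316880788 force [-6.7 -1.8 27.5] t 12.8333
```

Hard stop reached: 27 N with the pad top at the expected 35 mm. I lift off, back away and check.

```bash
python3 -m pendant '{"grip":[-1,-1,-1,-1,-1,-1,-1,-1,-1,-1],"linear":[[0,0,-5],[10,0,-15],[25,0,-20],[25,0,-30],[25,0,-35],[25,0,-35],[30,0,-25],[0,0,0],[0,0,0],[0,0,0]],"angular":[[0,0,0],[0,0,0],[0,0,0],[0,0,0],[0,0,0],[0,0,0],[0,0,0],[0,0,0],[0,0,0],[0,0,0]]}' && python3 f.py | tail -1
python3 - <<'E'
from h import *
a=[ctrl.get_image(n)[:,:,::-1] for n in('scene','top')]
cv2.imwrite('pics/e.png',np.vstack([cv2.resize(x,(400,300),interpolation=3) for x in a][:2]) if 0 else np.hstack([cv2.resize(a[0][130:410,90:390],(400,373)),cv2.resize(a[1][80:360,110:410],(400,373))]))
E
```

```text
t: 13.67
ee_pos: [502.4, 286.4, 194.5]
orientation: [-2.343, -2.093, 0.003]
ft_force: [-0.3, 0.3, -0.6]
width: 0.5
grasp_force: 0.0
tcp [ -3.2 321.1 194.5] yaw -0.11244888680342113 force [-0.3  0.3 -0.6] t 13.6667
```

View pics/e.png

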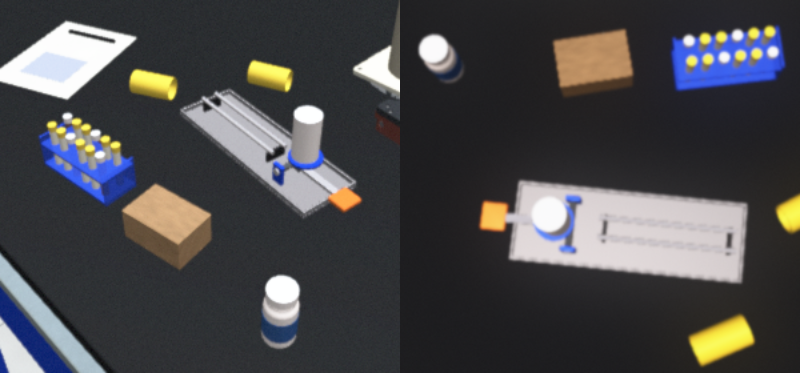

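The beaker stands upright, mouth down on the flange (307,135 in the left half), the lever is level (345,198), and the bystanders are where they were. The robot is clear, so I hand in.

```bash
python3 -c "
from workcell import ctrl
print(ctrl.close_job())"
```

```text
the job is handed in; nothing more can be done
None
```

I handed the job in at about 14 s: the peg was folded level, the white beaker slid onto it up to the flange, and the peg swung back to its upright stop with the beaker mouth down on the flange; the rack, canister and carton were not touched (no verdict was returned).

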